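# Slide the scrap tray under the chopping board and sweep the foil into it

### The job

Nudge the empty plastic scrap tray along the worktop into line with the open bay under the raised chopping board and push it in, narrow end first, fully home against the stop, so that about half of it still sticks out. Then sweep the crumpled ball of foil along the board and over that edge, so that it drops into the tray. Only push with the fingers: do not pick up or lift the tray or the foil, and leave the teaspoon, the tumbler, the salt shaker and the bottle cap where they are.

Things in the scene. Friction and masses are not known exactly. Their poses are not given: they have to be found in the camera images.
- board: Wooden chopping board, fixed, 200 mm wide (its x) and 280 mm long (its y), raised on two side rails with rounded front ends; its top is at 75 mm. Under it a bay, 150 mm wide and 56 mm high, runs along the board's y axis at x = 0, open at the board's -y end (towards the tray, the robot's right). Origin: centre of its underside, at worktop height; z up.
- bay_mouth (a point): Middle of the mouth of the bay, on the worktop under the board's edge (board x = 0, y = -140 mm). Axes as the board's: +y points into the bay. The stop rail across the bay stands 92 mm in from here.
- tray_home (a point): Where the tray's middle is when home against the stop (board x = 0, y = -150 mm, worktop height; axes as the board's). The tray's length then lies along the board's y axis and 114 mm of it stick out of the bay.
- tray: Loose, empty, pale plastic tray, 207 long (its x), 138 wide (its y), 48 mm high, about 0.3 kg. Fingers meet its ends at 102 and its sides at 67 mm from the middle; walls up to 13 mm thick, floor 3 mm up. Origin: underside centre; z up. Starts outside the mouth, nearer to the robot than the bay's axis, turned up to 20 degrees. Either end may go in first.
- foil_center (a point): Centre of the loose crumpled foil ball (whitish, about 42 x 66 x 59 mm, 40 g) that lies on the board. It may tumble over when pushed.
- foil: The same foil ball; origin at the centre of the side it stands on at the start.
- spoon: Teaspoon, 137 x 28 x 13 mm, lying across the far (left, +y) end of the board; stays there. Origin: underside centre.
- glass: Clear tumbler, 76 mm across, 86 mm high, on a cork coaster far to the right; stays there. Origin: underside centre.
- shaker: Salt shaker, 44 mm across, 90 mm high, standing behind the tray, near the wooden tea chest; stays there. Origin: underside centre.
- cap: Screw cap of a bottle, 38 mm across, 23 mm high, on the worktop behind the tray, in front of the salt shaker; stays there. Origin: underside centre.
Not all that is in view belongs to the job. There is more than one size of the tray; the one meant has the size given above. What is shaped like the foil but pink is not meant.

How it is judged:
On the way, in this order (a step that is already met when the one before it is completed fails the run):
1. the empty tray is pushed home under the board (y of tray in the frame of board between -0.16 and -0.14 m and x of tray in the frame of board between -0.012 and 0.012 m and angle between the x axis of tray and the y axis of board, either way round below 0.1 rad and height (world z) of tray below 0.008 m), for 0.2 s.
2. the foil ball drops into the tray (x of foil_center in the frame of tray between -0.1 and 0.1 m and y of foil_center in the frame of tray between -0.062 and 0.062 m and height (world z) of foil_center below 0.056 m and contact force between foil and tray above 0.05 N), for 0.2 s.
At the end, for the whole second after the job is handed in: The tray stands flat on the worktop, home in the bay (its middle within 10 mm of the home position along the bay, within 12 mm across, turned less than 0.1 rad) with the foil ball lying in it (centre inside the walls and lower than 56 mm above the worktop), both at rest (all of step 1 and all of step 2 and linear speed of tray below 0.02 m/s and linear speed of foil below 0.03 m/s); the robot touches nothing.
It fails at once if the tray was lifted or tipped (height (world z) of tray above 0.015 m or angle between tray's own z axis and vertical above 0.2 rad).
It fails at once if the foil ball was lifted off the board (height (world z) of foil_center above 0.132 m or (height (world z) of foil_center above 0.12 m and contact force between foil and board below 0.01 N and contact force between the fingers and foil above 0.3 N)).
It fails at once if the teaspoon, tumbler, salt shaker or bottle cap was moved by more than 25 mm (distance of any of spoon, glass, shaker, cap from where it was at the start of the episode above 0.025 m).
It also fails if it takes over 67 s, if anything falls off the work surface, if the arm or the gripper's body presses on something with over 40 N, if the wrist force passes 120 N, or if a joint passes its speed limit or range.

### The arm

A 7-joint arm with a two-finger parallel gripper is mounted at the origin on the work surface; the furniture and walls round the work are solid. World frame = base frame: x ahead of the robot, y to its left, z up, the work surface at z = 0. Lengths are in m, angles in rad, forces in N, time in s.
With the tool pointing down it reaches from about 0.4 to 0.925 m from the base axis. Payload 4.1 kg.
Tool frame: the origin (TCP) lies midway between the tips of the shut fingers; the grasp point (between the pads) lies 19 mm behind it (arm.grip_point_offset is the distance from the TCP to the grasp point, in m); z points along the fingers, y is the line along which they close (so a half turn about z gives the same grasp; the last joint's range is limited). The gripper opens to 85 mm and grips with 20 to 120 N. Pads are 22 mm wide; open, the fingers measure 114 mm over their backs; the gripper's body (76 mm by 85 mm) begins 54 mm behind the grasp point. The pads swing forward as they close: fully open they stand 13 mm farther back than shut.
Start: joints at [-1.402, 0.398, 0.045, 1.537, -0.019, 1.207, -0.051], TCP at [0.172, 0.627, 0.2] pointing down, gripper open.
Joint ranges: [-2.82, 2.82], [-0.49, 2.23], [-1.37, 1.46], [0, 2.46], [-1.36, 4.5], [0.23, 2], [-2.94, 2.94]. Speed limits (rad/s): [2.57, 2.57, 3.14, 3.14, 3.14, 3.14, 3.14].

### API

Orientations are given as a unit quaternion [w, x, y, z].
In Python, from bench import readout, vision, job_done, arm gives the robot as it stands. The module is installed in compiled form; this text tells all that it offers.
- The arm moves only by the tool servo_tool, never from a script. Its argument "commands" is one flat list of numbers, 5 for each row, row after row: the opening, from 0 (shut) to 1 (fully open), then the shift along the tool's x, y, z in cm, then the turn about the tool's z in degrees. In form: [grip, tx, ty, tz, roll, grip, tx, ty, tz, roll, ...]. A call has exactly 10 rows; each row is the pose to reach, as a shift and turn from the pose commanded when the call began, along the tool's axes at that moment; what a row does not reach only later rows make up. A row lasts 1/12 s, in which the tool goes at most 41.7 mm and 7.16 degrees, less where a joint would pass 70% of its speed; a pose out of reach is approached as far as the arm can. A call with a gripper value outside its range is refused whole. The fingers move at their own pace and stop on an object; the grip force is fixed at half the most. Time passes only in rows, so rows that repeat a pose let the fingers close, or fill a call up. It gives the time, the measured TCP pose, the force, the opening and the grip force at its end, in the units of the state.
- readout.observe(): the state, without advancing time (a new reading comes with each control period).
- vision.capture(name): name is "scene" or "top" or "wrist"; returns the picture (480x640x3 uint8, blue, green, red); there is no depth.
- vision.camera_info(name): a dict with "vfov" (degrees; the focal length in pixels is half the picture's height over the tangent of half this angle, whatever the lens; pixels are square), "cx", "cy" (the principal point, pixels), "R" (3x3) and "t" (3): a world point X has camera coordinates R X + t; the wrist camera has in their place "hand_eye" (4x4, takes a point from camera to tool coordinates, whose origin is the TCP and whose axes are the flange's). Camera axes: x right, y down, z forward; pixel columns grow to the right and rows downward; lengths in m; the calibration is good to about 2 mm. A picture is of the moment at which its call begins: read the wrist's pose just before it. camera_info takes no time and is no camera call.
- job_done(): hands the job in; it is judged then, once.
Trained networks look in the newest picture that a camera, given by its name, has taken for a name from the list of things; names that differ only in an ending like _2 or _b are one class to them, and where a whole thing is asked for, a point or a joint stands for the part that bears it (a point fixed in the world has none). Each returns a list of dicts, best first, with "p" (0 to 1); they miss things now and then, are a little off and sometimes report something else, mostly with a low value. They report only what shows in the picture. A call takes as long as a camera call. They do not tell look-alikes from the thing itself.
- vision.masks_of(camera, thing): "pixels" (480x640 bool, what is visible of it) and "location" ([column, row] in pixels, amid what is visible of it).
- vision.place_of(camera, thing): "location" ([column, row] in pixels: a listed point, or the origin of a listed thing).
The state is a dict: "t": time; "qpos": joint angles; "qd": joint speeds; "joint_torque": joint torques, N m; "position": TCP position; "tcp_rot": TCP orientation; "wrist_force": force on the tool from outside, world axes, zero at the start; "ft_torque": the same for the moment, N m; "grip_width": opening from 0.0 (shut) to 1.0 (fully open); "grasp_force": force on a finger pad.
Only numpy, scipy, OpenCV 4.12 (cv2) and the standard library are available. Lean on these libraries where they do the work, as an engineer would, in place of code of your own. Each camera call takes 0.05 s, during which the arm holds its last target. There are 200 camera calls.

## Working session

There is one attempt and no reset: what is moved stays moved. The work goes in short steps, Python scripts to look and compute and a tool call to move; the robot and the scene stay as the last step left them, time stands still between calls to the robot, and variables do not carry over. Pictures are saved under pics/ and viewed, at most 10 in all, crops included, and the job is handed in when it is done.

Besides the shell and the picture viewer there is one more tool, called as a command line: name --argument value ..., lists and objects as JSON in quotes. servo_tool: Moves the arm, as the interface text tells. Its arguments: {"type":"object","properties":{"commands":{"type":"array","items":{"type":"number"}}},"required":["commands"]}

```bash
mkdir -p pics; cat > h.py <<'E'
import numpy as np, cv2
from bench import readout, vision, arm
def K(n):
    c=vision.camera_info(n); f=240/np.tan(np.radians(c["vfov"])/2); return c,f
def ray(n,px,z):
    c,f=K(n); R=np.array(c["R"]);t=np.array(c["t"])
    px=np.atleast_2d(px).astype(float)
    d=np.c_[(px[:,0]-c["cx"])/f,(px[:,1]-c["cy"])/f,np.ones(len(px))]@R
    o=-R.T@t; s=(z-o[2])/d[:,2]; return o+d*s[:,None]
def proj(n,X):
    c,f=K(n); p=np.atleast_2d(X)@np.array(c["R"]).T+np.array(c["t"])
    return np.c_[p[:,0]/p[:,2]*f+c["cx"],p[:,1]/p[:,2]*f+c["cy"]]
E
python3 - <<'E'
from h import *
for n in ["top","scene"]:
    im=vision.capture(n); cv2.imwrite(f"pics/{n}0.png",im)
    c,f=K(n); print(n,f,c["cx"],c["cy"],np.round(np.array(c["R"]),3).tolist(),np.round(c["t"],3))
    for th in ["board","bay_mouth","tray_home","tray","foil_center","cap","shaker","glass","spoon"]:
        print(th,[(np.round(d["location"],1).tolist(),round(d["p"],2)) for d in vision.place_of(n,th)][:4])
s=readout.observe(); print(s["t"],s["position"],s["tcp_rot"],s["grip_width"])
E
```

```text
top 528.794278007029 321.22475438582575 238.74799401833374 [[0.016, -1.0, -0.009], [-0.98, -0.014, -0.199], [0.198, 0.012, -0.98]] [-0.137  0.438  1.195]
board [([233.4, 233.6], 0.88), ([480.1, 215.7], 0.22)]
bay_mouth []
tray_home []
tray [([394.8, 361.2], 0.67), ([354.9, 266.8], 0.57)]
foil_center [([171.8, 312.2], 0.79)]
cap [([339.8, 161.3], 0.57)]
shaker [([322.7, 141.4], 0.88), ([344.6, 161.7], 0.48)]
glass [([480.0, 212.8], 0.87)]
spoon [([181.3, 228.9], 0.78)]
scene 510.843237841505 326.2663934668288 241.56052143185326 [[0.81, -0.586, 0.013], [-0.25, -0.367, -0.896], [0.53, 0.723, -0.444]] [-0.434  0.128  1.17 ]
board [([287.2, 236.5], 0.83)]
bay_mouth []
tray_home []
tray [([329.3, 283.4], 0.76), ([262.7, 341.8], 0.72)]
foil_center [([209.6, 225.4], 0.85), ([289.7, 209.9], 0.74)]
cap [([399.6, 253.5], 0.66)]
shaker [([399.9, 243.0], 0.6)]
glass [([461.3, 328.0], 0.6)]
spoon [([269.8, 200.6], 0.58)]
1.0 [0.17196965 0.62687813 0.2004455 ] [3.32615816e-06 1.33457081e-01 9.91054592e-01 5.46205744e-05] 0.9956328568676683
```

View pics/top0.png

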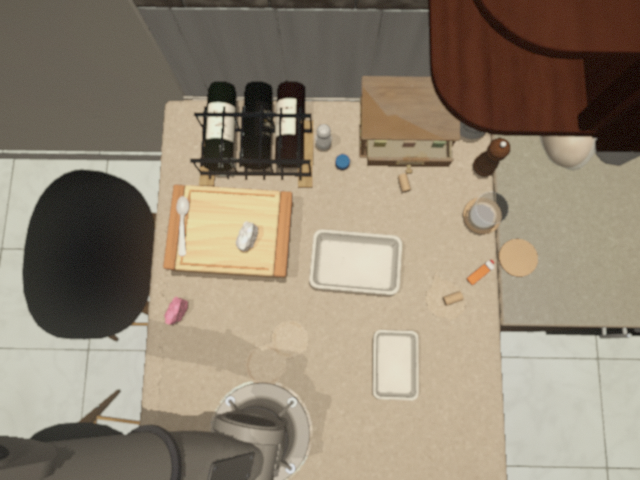

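View pics/scene0.png

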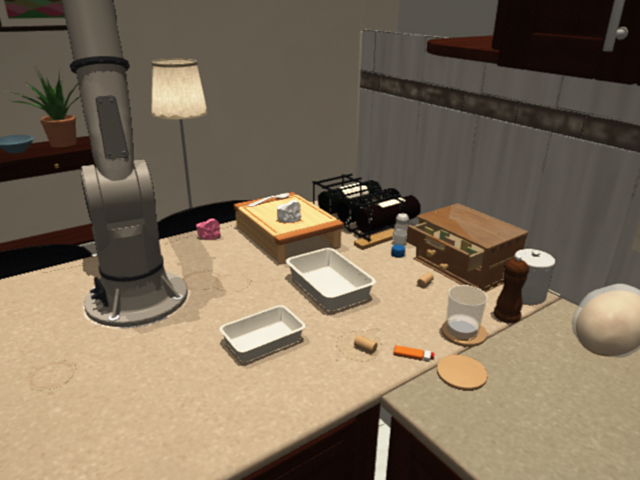

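Top: the large pale tray is at (355,262), the small one at (396,365). The whitish foil is on the board at (247,236), and the pink look-alike is on the worktop at (176,311). I choose (355,262) and (247,236). Next I'll measure both and check with a close crop.

```bash
cat > m.py <<'E'
from h import *
def rect(n,th,z,near=None,erode=0):
    out=[]
    for d in vision.masks_of(n,th):
        m=d["pixels"].astype(np.uint8)
        ct=max(cv2.findContours(m,cv2.RETR_EXTERNAL,cv2.CHAIN_APPROX_NONE)[0],key=len)[:,0]
        P=ray(n,ct,z)[:,:2]
        (c,wh,a)=cv2.minAreaRect((P*1000).astype(np.float32))
        out.append((d["p"],np.round(d["location"]).tolist(),np.round(c,1).tolist(),np.round(wh,1).tolist(),round(a,2)))
    return out
E
python3 - <<'E'
from m import *
im=vision.capture("top")
for th,z in [("board",.075),("tray",.048),("foil",.1),("cap",.02),("shaker",.05),("glass",.05)]:
    print(th,*rect("top",th,z),sep="\n  ")
print("floor pts",ray("top",[[355,262],[339.8,161.3],[323,141],[480,213]],0).round(3).tolist())
c=im[130:310,150:430]; cv2.imwrite("pics/crop.png",cv2.resize(c,None,fx=2.8,fy=2.8,interpolation=cv2.INTER_CUBIC))
E
```

```text
board
  (0.74, [230.0, 230.0], [451.5, 83.2], [283.2, 208.4], 86.99)
tray
  (0.95, [396.0, 364.0], [157.9, -301.6], [101.1, 153.2], 88.69)
  (0.74, [356.0, 263.0], [389.1, -210.6], [207.9, 139.8], 86.46)
foil
  (0.83, [246.0, 237.0], [432.4, 35.7], [38.4, 65.7], 72.32)
  (0.66, [171.0, 312.0], [263.7, 183.2], [38.9, 59.5], 66.85)
cap
  (0.45, [341.0, 163.0], [638.3, -179.1], [41.3, 36.8], 0.72)
shaker
  (0.84, [327.0, 136.0], [690.7, -131.8], [61.7, 41.2], 0.72)
glass
  (0.94, [489.0, 209.0], [511.2, -520.8], [77.2, 107.5], 43.25)
floor pts [[0.393, -0.212, 0.0], [0.647, -0.173, 0.0], [0.7, -0.13, 0.0], [0.519, -0.516, 0.0]]
```

View pics/crop.png

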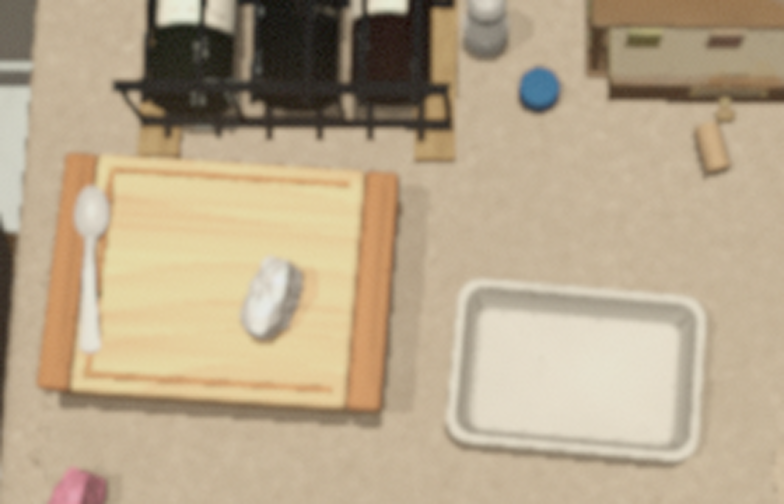

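```bash
python3 - <<'E'
from h import *
f=lambda p:np.array(p)/2.8+[150,130]-.3
b=ray("top",f([[68,154],[398,173],[380,410],[41,388]]),.075)[:,:2]
print(b.round(4),np.linalg.norm(np.diff(b,axis=0,append=b[:1]),axis=1).round(3),b.mean(0))
v=(b[0]+b[3]-b[1]-b[2]);v/=np.linalg.norm(v);print("board y",v,np.degrees(np.arctan2(v[1],v[0])))
u=np.array([v[1],-v[0]]);c=b.mean(0)
print("mouth",c-.14*v,"home",c-.15*v)
t=np.array([.3891,-.2106]);d=t-c;print("tray in board x,y",d@u,d@v)
p=np.array([.4324,.0357]);d=p-c;print("foil",d@u,d@v)
import bench
print(proj("top",np.array([[.4,-.2,0]])))
from scipy.spatial.transform import Rotation as Ro
q=readout.observe()["tcp_rot"];print(Ro.from_quat([*q[1:],q[0]]).as_matrix().round(4))
print(vision.place_of("scene","tray") and 1)
for z in [.0]:
  for n in ["top","scene"]: print(n, ray(n,[[233.4,233.6]] if n=="top" else [[287.2,236.5]],z), ray(n,[[354.9,266.8]] if n=="top" else [[329.3,283.4]],z))
E
```

```text
[[ 0.5578  0.2151]
 [ 0.545  -0.0606]
 [ 0.3471 -0.0515]
 [ 0.3609  0.2229]] [0.276 0.198 0.275 0.197] [0.45269391 0.08146047]
board y [0.04824723 0.99883542] 87.23456370167479
mouth [ 0.4459393  -0.05837649] home [ 0.44545683 -0.06836484]
tray in board x,y -0.04942874363942889 -0.2947885745484875
foil -0.018062462702362617 -0.0466863044658116
[[350.11396389 259.19389355]]
[[-9.644e-01  2.645e-01  0.000e+00]
 [ 2.645e-01  9.644e-01  1.000e-04]
 [ 0.000e+00  1.000e-04 -1.000e+00]]
1
top [[0.45891072 0.084169   0.        ]] [[ 0.38170595 -0.21156474  0.        ]]
scene [[0.45333514 0.07795077 0.        ]] [[ 0.39926179 -0.20073823  0.        ]]
```

servo_tool --commands '[1,-3.6,-2.9,0,-2,1,-7.2,-5.8,0,-4,1,-10.8,-8.7,0,-6,1,-14.4,-11.6,0,-8,1,-18,-14.5,0,-10,1,-21.6,-17.4,0,-12,1,-25.2,-20.3,0,-12.5,1,-27,-22,0,-12.5,1,-27,-22,0,-12.5,1,-27,-22,0,-12.5]'

```text
t: 2.23
position: [0.3776, 0.3382, 0.2008]
tcp_rot: [0.001, 0.029, 1.0, -0.001]
wrist_force: [-0.5, -0.1, -0.1]
grip_width: 0.994
grasp_force: 0.0
```

servo_tool --commands '[1,-2,-3.6,0,0,1,-4,-7.2,0,0,1,-6,-10.8,0,0,1,-7,-14.4,0,0,1,-8,-18,0,0,1,-9,-21.8,0,0,1,-9,-25.7,0,0,1,-9,-29.6,0,0,1,-9,-33.5,0,0,1,-9,-37.4,0,0]'

```text
t: 3.07
position: [0.4456, -0.0352, 0.2007]
tcp_rot: [0.001, 0.024, 1.0, 0.0]
wrist_force: [0.3, -0.4, 1.0]
grip_width: 1.002
grasp_force: 0.0
```

servo_tool --commands '[1,0.8,-3.6,0,0,1,1.6,-7.2,0,0,1,2.4,-10.8,0,0,1,3,-14,0,0,1,3.3,-17,0,0,1,3.3,-17.4,0,0,1,3.3,-17.4,0,0,1,3.3,-17.4,2,0,1,3.3,-17.4,4,0,1,3.3,-17.4,4,0]'

```text
t: 3.9
position: [0.4023, -0.2034, 0.1574]
tcp_rot: [-0.003, 0.023, 1.0, 0.001]
wrist_force: [-1.7, 0.7, -0.7]
grip_width: 1.001
grasp_force: 0.0
```

```bash
cat > st.py <<'E'
from m import *
from scipy.spatial.transform import Rotation as Ro
s=readout.observe();q=s["tcp_rot"];R=Ro.from_quat([*q[1:],q[0]]).as_matrix()
print("t",s["t"],"pos",s["position"].round(4) if hasattr(s["position"],"round") else s["position"],"yaw_y",np.degrees(np.arctan2(R[1,1],R[0,1])).round(2),"q",np.round(s["qpos"],2))
C=np.array([.4527,.0815]);v=np.array([.0482,.9988]);u=np.array([v[1],-v[0]])
bf=lambda p:np.round([(np.array(p)[:2]-C)@u,(np.array(p)[:2]-C)@v],4)
print("tcp in board",bf(s["position"]))
def tooldelta(w): # world target -> tool shift cm
    return np.round(R.T@(np.array(w)-np.array(s["position"]))*100,2)
def bw(x,y): return C+x*u+y*v
E
python3 - <<'E'
from st import *
print(tooldelta([.409,-.2116,.0]))
E
```

```text
t 3.9 pos [ 0.4023 -0.2034  0.1574] yaw_y 87.36 q [-0.31  0.1   0.73  2.05 -0.08  1.02  1.99]
tcp in board [-0.0366 -0.287 ]
[-0.8  -0.82 15.74]
```

servo_tool --commands '[1,-0.8,-0.8,2,0,1,-0.8,-0.8,4.5,0,1,-0.8,-0.8,7,0,1,-0.8,-0.8,9,0,1,-0.8,-0.8,11,0,1,-0.8,-0.8,12.5,0,1,-0.8,-0.8,13.6,0,1,-0.8,-0.8,14.5,0,1,-0.8,-0.8,14.7,0,1,-0.8,-0.8,14.7,0]'

```text
t: 4.73
position: [0.4119, -0.2148, 0.0134]
tcp_rot: [-0.0, 0.024, 1.0, 0.0]
wrist_force: [-0.0, -0.5, -0.2]
grip_width: 1.006
grasp_force: 0.0
```

```bash
python3 - <<'E'
from st import *
vision.capture("top"); print(*rect("top","tray",.048),sep="\n")
im=vision.capture("scene"); cv2.imwrite("pics/s1.png",im)
E
```

```text
t 4.7333 pos [ 0.4119 -0.2148  0.0134] yaw_y 87.2 q [-0.14  0.39  0.63  2.16 -0.35  0.7   2.25]
tcp in board [-0.0264 -0.2979]
(0.88, [396.0, 364.0], [158.8, -300.6], [98.6, 151.0], 88.85)
(0.58, [376.0, 274.0], [385.9, -230.9], [166.7, 135.4], 85.89)
```

View pics/s1.png

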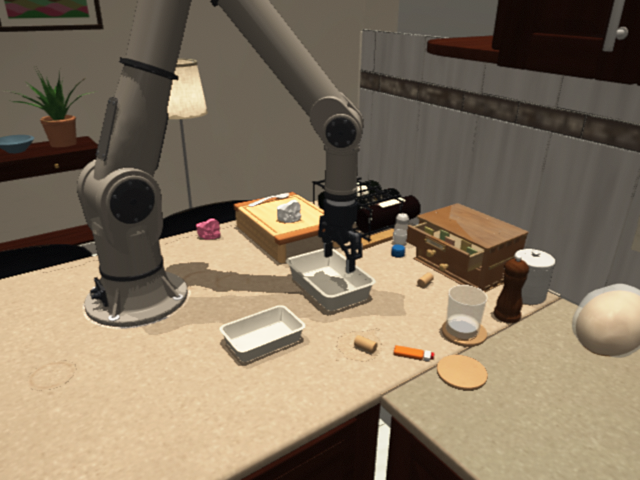

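The scene picture shows the fingers standing inside the large tray near its far wall, at about (345,255), with no contact yet. I'll push that wall outward.

servo_tool --commands '[1,-0.8,0,0,0,1,-1.6,0,0,0,1,-2.4,0,0,0,1,-3.2,0,0,0,1,-4,0,0,0,1,-4.8,0,0,0,1,-5.5,0,0,0,1,-6.1,0,0,0,1,-6.5,0,0,0,1,-6.6,0,0,0]'

```text
t: 5.72
position: [0.4783, -0.2185, 0.0133]
tcp_rot: [0.0, 0.025, 1.0, -0.0]
wrist_force: [0.5, -0.1, -0.1]
grip_width: 1.002
grasp_force: 0.0
```

```bash
python3 - <<'E'
from st import *
im=vision.capture("top"); print(*rect("top","tray",.048),sep="\n")
cv2.imwrite("pics/t1.png",cv2.resize(im[130:310,150:430],None,fx=2.8,fy=2.8,interpolation=cv2.INTER_CUBIC))
E
```

```text
t 5.7167 pos [ 0.4783 -0.2185  0.0133] yaw_y 87.19 q [-0.13  0.48  0.6   2.02 -0.39  0.76  2.22]
tcp in board [ 0.0401 -0.2984]
(0.77, [401.0, 366.0], [158.6, -301.3], [97.1, 150.1], 88.85)
(0.66, [362.0, 265.0], [389.3, -211.4], [206.4, 139.2], 85.82)
(0.48, [216.0, 208.0], [482.4, 86.6], [285.8, 158.4], 87.05)
```

View pics/t1.png

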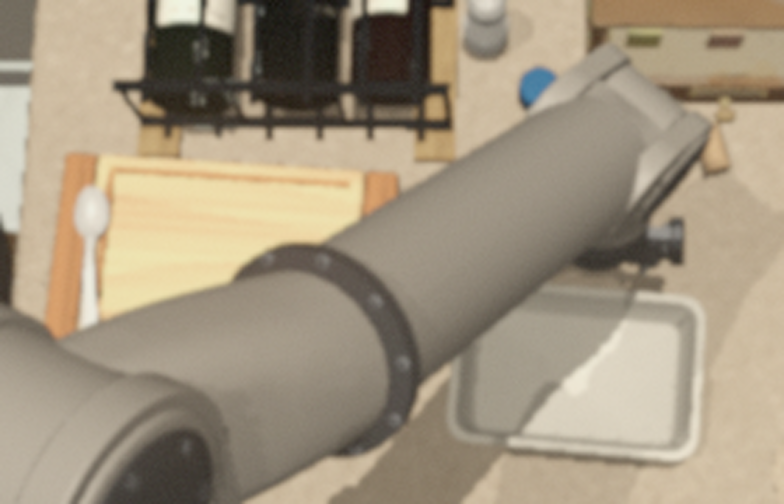

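The tray hasn't moved: its rim is at the same crop pixels, with the far edge at rows 280–295. The fingers must be outside it or above it, so I'll check the geometry.

```bash
python3 - <<'E'
from st import *
im=vision.capture("scene")
p=np.array(s["position"])
for dz in [0,.013,.04,.08]:
    q=p+[0,0,dz]; print(dz,"scene",proj("scene",q).round(0),"top",proj("top",q).round(0))
for z in [0,.048]:
    X=[[.389+a*.998*0.0695+b*.1035*.07, -.211-a*.0695*.07+b*.1035*.998,z] for a,b in [(1,1),(1,-1),(-1,-1),(-1,1)]]
    print("tray proj scene",proj("scene",np.array(X)).round(0).tolist())
    for a in proj("scene",np.array(X)).round().astype(int): cv2.circle(im,tuple(map(int,a)),1,(0,0,255) if z else (255,0,0),-1)
for dx in [-.05,0,.05]:
    q=p+R@np.array([0,dx,-.013]); a=proj("scene",q)[0].round().astype(int); cv2.circle(im,tuple(map(int,a)),1,(0,255,0),-1)
cv2.imwrite("pics/s2.png",cv2.resize(im[190:330,230:430],None,fx=4,fy=4,interpolation=cv2.INTER_CUBIC))
E
```

```text
t 5.8167 pos [ 0.4774 -0.2185  0.0133] yaw_y 87.16 q [-0.13  0.48  0.6   2.02 -0.39  0.76  2.22]
tcp in board [ 0.0391 -0.2985]
0 scene [[359. 273.]] top [[358. 227.]]
0.013 scene [[359. 268.]] top [[359. 225.]]
0.04 scene [[360. 258.]] top [[359. 223.]]
0.08 scene [[361. 243.]] top [[360. 219.]]
tray proj scene [[330.0, 262.0], [378.0, 299.0], [327.0, 316.0], [283.0, 275.0]]
tray proj scene [[330.0, 245.0], [379.0, 281.0], [327.0, 298.0], [282.0, 258.0]]
```

View pics/s2.png

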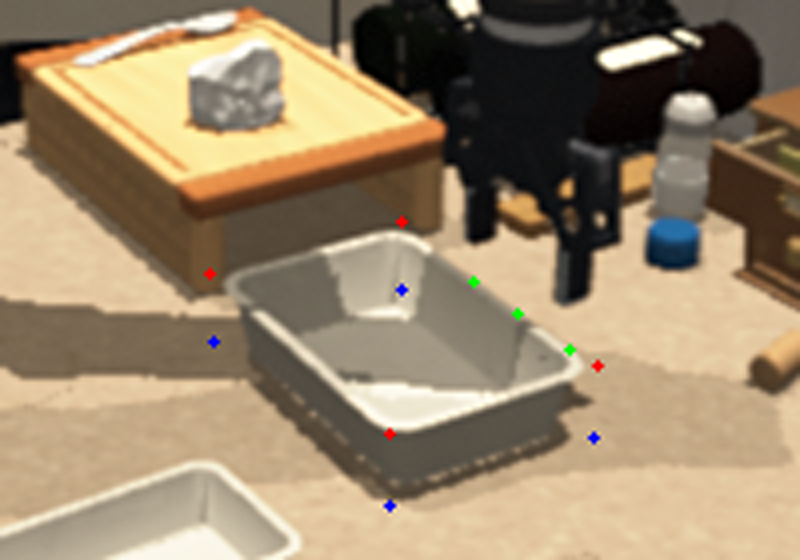

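The green dots are the predicted fingertips and the real tips are at crop (480,240) and (570,300). That is about 12 px higher, so the tips stand roughly 30 mm above where I assumed and cleared the rim. I'll lower them gently here, outside the tray, to verify.

servo_tool --commands '[1,-0.8,0,0.2,0,1,-0.8,0,0.4,0,1,-0.8,0,0.6,0,1,-0.8,0,0.8,0,1,-0.8,0,1.0,0,1,-0.8,0,1.2,0,1,-0.8,0,1.4,0,1,-0.8,0,1.6,0,1,-0.8,0,1.8,0,1,-0.8,0,1.8,0]'

```text
t: 6.7
position: [0.4851, -0.2187, -0.0051]
tcp_rot: [-0.0, 0.025, 1.0, 0.0]
wrist_force: [-0.9, 0.2, 1.2]
grip_width: 1.001
grasp_force: 0.0
```

```bash
python3 - <<'E'
from st import *
im=vision.capture("scene"); cv2.imwrite("pics/s3.png",im)
a=vision.capture("wrist"); cv2.imwrite("pics/w3.png",np.vstack([cv2.resize(a,(400,300)),cv2.resize(im[200:320,260:420],(400,300),interpolation=cv2.INTER_CUBIC)]))
X=[np.array(s["position"])+R@np.array([0,dy,-.013]) for dy in (-.05,.05)]
print(proj("scene",np.array(X)), s["wrist_force"])
E
```

```text
t 6.7 pos [ 0.4851 -0.2187 -0.0051] yaw_y 87.16 q [-0.12  0.52  0.58  2.01 -0.42  0.73  2.24]
tcp in board [ 0.0469 -0.2983]
[[374.04385921 282.4089905 ]
 [349.92224841 265.19658845]] [-0.91585287  0.22495969  1.23969528]
```

View pics/w3.png

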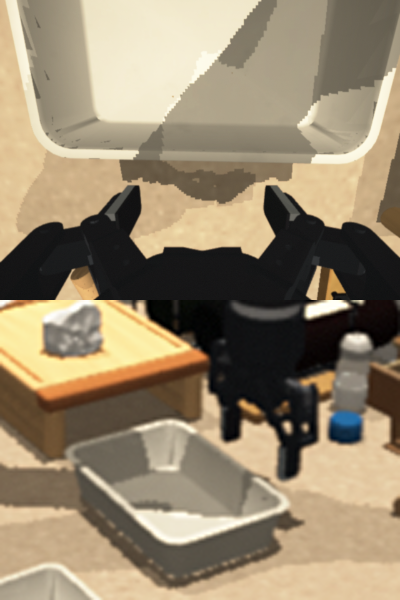

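```bash
python3 - <<'E'
from st import *
c=vision.camera_info("wrist");f=240/np.tan(np.radians(c["vfov"])/2);H=np.array(c["hand_eye"])
print("f",f,c["cx"],c["cy"]);print(H.round(3))
def rr(px,py):
    d=H[:3,:3]@np.array([(px-c["cx"])/f,(py-c["cy"])/f,1]); return H[:3,3],d
# tips
for p in [(138*1.6,187*1.6),(265*1.6,187*1.6)]:
    o,d=rr(*p)
    for yy in (.0425,-.0425):
        k=(yy-o[1])/d[1]
        if k>0: print("tip in tool",o+k*d)
# tray rim
for p in [(60*1.6,152*1.6),(350*1.6,160*1.6),(200*1.6,156*1.6)]:
    o,d=rr(*p); ow=R@o+s["position"]; dw=R@d
    for z in (.048,): print("rim",ow+dw*(z-ow[2])/dw[2])
E
```

```text
t 6.8 pos [ 0.4854 -0.2189 -0.0047] yaw_y 87.16 q [-0.12  0.52  0.58  2.01 -0.42  0.73  2.24]
tcp in board [ 0.0471 -0.2985]
f 332.4938817724606 323.43438637396616 241.67783523632593
[[-0.    -0.962 -0.275  0.071]
 [ 1.    -0.001  0.001 -0.   ]
 [-0.001 -0.275  0.962 -0.173]
 [ 0.     0.     0.     1.   ]]
tip in tool [ 0.0104964 -0.0425    -0.0482744]
tip in tool [ 0.00813306  0.0425     -0.04354732]
rim [ 0.44541073 -0.30304451  0.048     ]
rim [ 0.45935353 -0.12762882  0.048     ]
rim [ 0.45218463 -0.2189261   0.048     ]
```

servo_tool --commands '[1,0,0,0.2,0,1,0,0,0.4,0,1,0,0,0.6,0,1,0,0,0.8,0,1,0,0,1.0,0,1,0,0,1.2,0,1,0,0,1.4,0,1,0,0,1.6,0,1,0,0,1.8,0,1,0,0,2.0,0]'

```text
t: 7.63
position: [0.4855, -0.2189, -0.0248]
tcp_rot: [0.0, 0.025, 1.0, 0.0]
wrist_force: [-0.1, -0.5, -0.9]
grip_width: 1.0
grasp_force: 0.0
```

servo_tool --commands '[1,0,0,-2,0,1,0,0,-4.5,0,1,0,0,-6.5,0,1,2.5,0,-6.5,0,1,5,0,-6.5,0,1,7.2,0,-6.5,0,1,7.2,0,-5,0,1,7.2,0,-3,0,1,7.2,0,-1.5,0,1,7.2,0,-0.7,0]'

```text
t: 8.47
position: [0.4125, -0.2148, -0.019]
tcp_rot: [-0.001, 0.025, 1.0, 0.0]
wrist_force: [-0.1, 0.6, -0.4]
grip_width: 0.997
grasp_force: 0.0
```

servo_tool --commands '[1,-0.8,0,0,0,1,-1.6,0,0,0,1,-2.4,0,0,0,1,-3.2,0,0,0,1,-3.8,0,0,0,1,-4.4,0,0,0,1,-4.8,0,0,0,1,-5.0,0,0,0,1,-5.0,0,0,0,1,-5.0,0,0,0]'

```text
t: 9.3
position: [0.4643, -0.218, -0.0175]
tcp_rot: [0.001, 0.025, 1.0, -0.0]
wrist_force: [-0.3, 0.9, -0.7]
grip_width: 0.999
grasp_force: 0.0
```

```bash
python3 - <<'E'
from st import *
im=vision.capture("top"); print(*rect("top","tray",.048),sep="\n")
im=vision.capture("scene"); print(*rect("scene","tray",.048),sep="\n");cv2.imwrite("pics/s4.png",cv2.resize(im[190:330,230:430],None,fx=3,fy=3,interpolation=cv2.INTER_CUBIC))
print(vision.place_of("scene","tray"),s["wrist_force"])
E
```

```text
t 9.3 pos [ 0.4643 -0.218  -0.0175] yaw_y 87.16 q [-0.1   0.51  0.57  2.06 -0.43  0.68  2.27]
tcp in board [ 0.026  -0.2985]
(0.97, [366.0, 257.0], [419.8, -214.0], [205.4, 137.9], 87.12)
(0.84, [396.0, 364.0], [157.9, -300.4], [98.9, 149.2], 88.85)
(0.88, [262.0, 332.0], [145.5, -335.7], [131.8, 155.7], 88.6)
(0.86, [340.0, 275.0], [403.8, -236.7], [248.7, 165.5], 87.53)
[{'location': [260.7, 340.4], 'p': 0.84}, {'location': [340.2, 285.0], 'p': 0.55}] [-0.27969708  0.92636378 -0.73519916]
```

View pics/s4.png

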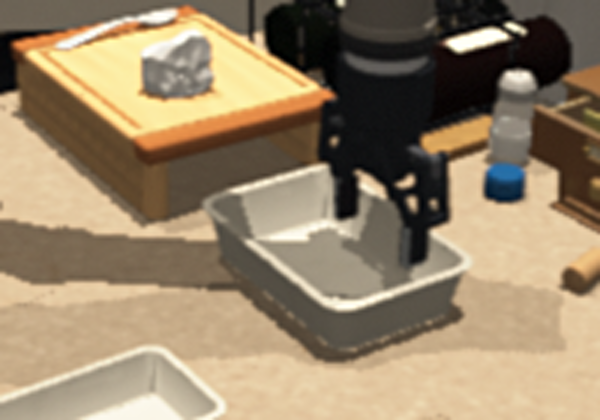

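The fingers are inside the tray at crop (345,215) and (412,260) and the tray has moved. Another 18 mm is needed.

servo_tool --commands '[1,-0.4,0,0,0,1,-0.8,0,0,0,1,-1.2,0,0,0,1,-1.5,0,0,0,1,-1.7,0,0,0,1,-1.8,0,0,0,1,-1.8,0,0,0,1,-1.5,0,0,0,1,-1.0,0,-2,0,1,-1.0,0,-6,0]'

```text
t: 10.38
position: [0.4692, -0.2167, 0.0395]
tcp_rot: [-0.004, 0.025, 1.0, 0.001]
wrist_force: [0.9, 1.1, -0.4]
grip_width: 0.997
grasp_force: 0.0
```

```bash
python3 - <<'E'
from st import *
im=vision.capture("top")
for r in rect("top","tray",.048): print(r, bf(np.array(r[2])/1000))
print("tray end approach", tooldelta([*bw(0,-.43),-.02]))
E
```

```text
t 10.3833 pos [ 0.4692 -0.2167  0.0395] yaw_y 87.14 q [-0.17  0.43  0.64  2.02 -0.35  0.81  2.2 ]
tcp in board [ 0.0309 -0.297 ]
(0.98, [396.0, 364.0], [158.6, -300.5], [98.9, 150.5], 88.73) [-0.2753 -0.3957]
(0.66, [369.0, 248.0], [434.5, -217.9], [200.8, 136.2], 89.19) [-0.0037 -0.2999]
tray end approach [  3.01 -13.31   5.95]
```

servo_tool --commands '[1,0,0,-3,7,1,0.5,-2,-4,14,1,1,-5,-4,21,1,1.5,-8,-4,28,1,2,-10,-4,35,1,2.5,-12,-4,42,1,3,-13.3,-4,49,1,3,-13.3,-4,56,1,3,-13.3,-4,63,1,3,-13.3,-4,70]'

```text
t: 11.32
position: [0.437, -0.3502, 0.0823]
tcp_rot: [0.001, 0.596, 0.803, 0.0]
wrist_force: [0.1, -0.5, -0.6]
grip_width: 1.006
grasp_force: 0.0
```

```bash
python3 - <<'E'
from st import *
im=vision.capture("top")
for r in rect("top","tray",.048): print(r, bf(np.array(r[2])/1000))
print("tray end approach", tooldelta([*bw(0,-.435),-.02]),"roll",np.degrees(np.arctan2(R[1,1],R[0,1]))+2.77)
E
```

```text
t 11.3167 pos [ 0.437  -0.3502  0.0823] yaw_y 16.76 q [-0.13  0.55  0.97  1.9  -0.55  0.98  1.39]
tcp in board [ 0.0051 -0.4319]
(0.97, [383.0, 260.0], [381.3, -249.4], [60.2, 159.2], 19.44) [-0.0554 -0.3339]
(0.83, [398.0, 366.0], [157.8, -300.6], [98.9, 149.1], 88.69) [-0.2761 -0.3959]
tray end approach [-0.11 -0.59 10.23] roll 19.53405570203094
```

servo_tool --commands '[1,0,-0.3,0,7,1,0,-0.6,0,14,1,0,-0.6,0,19.5,1,0,-0.6,2,19.5,1,0,-0.6,4,19.5,1,0,-0.6,6,19.5,1,0,-0.6,8,19.5,1,0,-0.6,9.2,19.5,1,0,-0.6,9.8,19.5,1,0,-0.6,10,19.5]'

```text
t: 12.25
position: [0.4309, -0.3511, -0.0184]
tcp_rot: [-0.001, 0.721, 0.693, 0.0]
wrist_force: [0.7, -0.5, 0.7]
grip_width: 1.004
grasp_force: 0.0
```

```bash
python3 - <<'E'
from st import *
im=vision.capture("top")
for r in rect("top","tray",.048): print(r, bf(np.array(r[2])/1000))
a=vision.capture("scene");cv2.imwrite("pics/v5.png",np.vstack([cv2.resize(a[190:330,230:430],(600,300)),cv2.resize(im[200:330,280:480],(600,300))]))
E
```

```text
t 12.25 pos [ 0.4309 -0.3511 -0.0184] yaw_y -2.27 q [-0.06  0.71  0.9   1.97 -0.76  0.84  1.23]
tcp in board [-0.0009 -0.4331]
(0.81, [365.0, 257.0], [402.4, -213.1], [70.4, 206.9], 0.85) [-0.036  -0.2967]
(0.65, [396.0, 363.0], [157.8, -300.5], [98.6, 149.1], 88.85) [-0.2761 -0.3958]
```

View pics/v5.png

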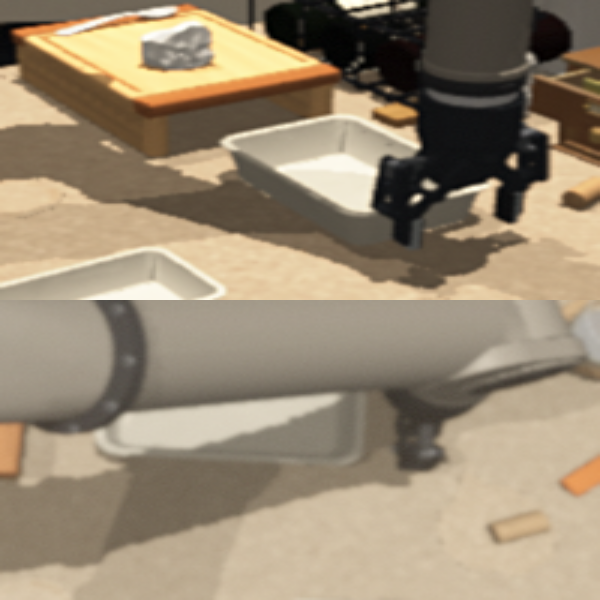

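The tray is straight in front of the bay and the fingers stand behind its right end at crop (405,235) and (510,210). I'll push it in.

servo_tool --commands '[1,1.2,0,0,0.5,1,2.4,0,0,0.5,1,3.6,0,0,0.5,1,4.8,0,0,0.5,1,6,0,0,0.5,1,7.2,0,0,0.5,1,8.4,0,0,0.5,1,9.4,0,0,0.5,1,10.1,0,0,0.5,1,10.5,0,0,0.5]'

```text
t: 13.23
position: [0.4365, -0.247, -0.0167]
tcp_rot: [0.001, 0.724, 0.69, 0.0]
wrist_force: [0.7, -3.6, 3.1]
grip_width: 1.0
grasp_force: 1.7
```

```bash
python3 - <<'E'
from st import *
im=vision.capture("top")
for r in rect("top","tray",.048): print(r, bf(np.array(r[2])/1000))
a=vision.capture("scene");cv2.imwrite("pics/v6.png",np.vstack([cv2.resize(a[190:330,230:430],(600,300)),cv2.resize(im[200:330,240:440],(600,300))]))
E
```

```text
t 13.2333 pos [ 0.4365 -0.247  -0.0167] yaw_y -2.81 q [-0.3   0.65  0.95  2.1  -0.76  0.79  1.08]
tcp in board [-0.0004 -0.3289]
(0.62, [334.0, 257.0], [406.1, -143.1], [70.6, 183.0], 0.84) [-0.0357 -0.2266]
(0.6, [396.0, 365.0], [157.9, -300.5], [98.9, 149.1], 88.73) [-0.276  -0.3958]
```

View pics/v6.png

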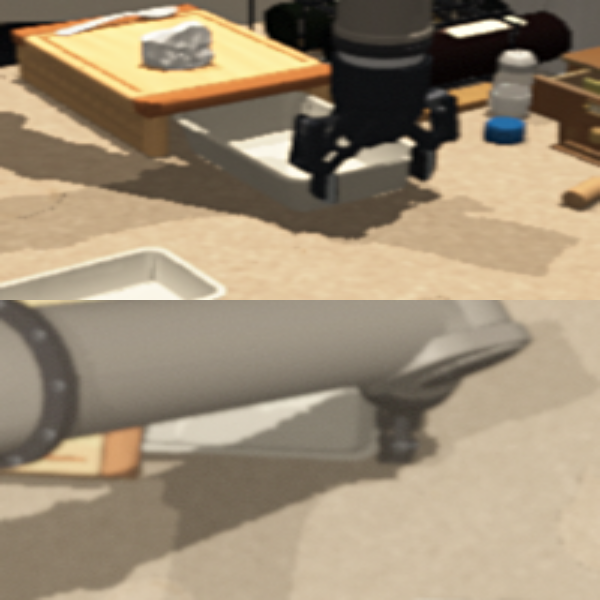

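The tray front is inside the mouth and straight. The fingers are at its right end, crop (325,190) and (425,170). I'll push on to the stop.

servo_tool --commands '[1,1,0,0,0,1,2,0,0,0,1,3,0,0,0,1,4,0,0,0,1,4.8,0,0,0,1,5.4,0,0,0,1,5.8,0,0,0,1,6.1,0,0,0,1,6.3,0,0,0,1,6.4,0,0,0]'

```text
t: 14.22
position: [0.4384, -0.1821, -0.0178]
tcp_rot: [-0.0, 0.724, 0.689, 0.0]
wrist_force: [0.4, -2.1, -0.3]
grip_width: 0.997
grasp_force: 1.0
```

servo_tool --commands '[1,0.05,0,0,0,1,0.1,0,0,0,1,0.15,0,0,0,1,0.2,0,0,0,1,0.25,0,0,0,1,0.3,0,0,0,1,0.35,0,0,0,1,0.4,0,0,0,1,0.4,0,0,0,1,0.4,0,0,0]'

```text
t: 15.05
position: [0.4388, -0.1783, -0.0176]
tcp_rot: [-0.0, 0.724, 0.689, 0.0]
wrist_force: [0.4, -0.8, -0.4]
grip_width: 1.0
grasp_force: 0.4
```

```bash
python3 - <<'E'
from st import *
im=vision.capture("top")
for r in rect("top","tray",.048): print(r, bf(np.array(r[2])/1000))
E
```

```text
t 15.05 pos [ 0.4388 -0.1783 -0.0176] yaw_y -2.83 q [-0.47  0.62  0.97  2.16 -0.77  0.76  0.97]
tcp in board [-0.0014 -0.2602]
(0.73, [398.0, 362.0], [158.5, -300.4], [98.9, 150.4], 88.85) [-0.2754 -0.3956]
(0.65, [317.0, 253.0], [406.8, -108.3], [68.3, 109.1], 0.81) [-0.0367 -0.1918]
```

servo_tool --commands '[1,0.1,0,0,0,1,0.2,0,0,0,1,0.3,0,0,0,1,0.4,0,0,0,1,0.45,0,0,0,1,0.5,0,0,0,1,0.55,0,0,0,1,0.6,0,0,0,1,0.6,0,0,0,1,0.6,0,0,0]'

```text
t: 15.98
position: [0.4389, -0.1785, -0.0168]
tcp_rot: [0.004, 0.725, 0.689, -0.003]
wrist_force: [-1.8, -12.4, -1.6]
grip_width: 1.001
grasp_force: 6.1
```

The tray is against the stop (12 N, no further motion). I'll back off and rise.

servo_tool --commands '[1,0,0,0,0,1,-1,0,0,0,1,-3,0,0,0,1,-5,0,0,0,1,-5,0,-3,0,1,-5,0,-7,0,1,-5,0,-11,0,1,-5,0,-15,0,1,-5,0,-19,0,1,-5,0,-22,0]'

```text
t: 16.82
position: [0.4371, -0.2226, 0.2051]
tcp_rot: [0.0, 0.725, 0.689, 0.001]
wrist_force: [1.2, 0.0, 0.6]
grip_width: 1.0
grasp_force: 0.0
```

```bash
python3 - <<'E'
from st import *
im=vision.capture("top")
for r in rect("top","tray",.048): print(r, bf(np.array(r[2])/1000))
for r in rect("top","foil",.1): print(r, bf(np.array(r[2])/1000))
vision.capture("scene")
for r in rect("scene","tray",.048): print(r, bf(np.array(r[2])/1000))
print([ (d["location"],d["p"],bf(ray("scene",d["location"],.1)[0])) for d in vision.place_of("scene","foil_center")])
print("to behind foil", tooldelta([*bw(-.018,.02),.17]))
E
```

```text
t 16.8167 pos [ 0.4371 -0.2226  0.2051] yaw_y -2.87 q [-0.73  0.36  1.39  1.92 -0.39  1.18  0.75]
tcp in board [-0.001  -0.3045]
(0.68, [396.0, 364.0], [158.0, -300.9], [98.0, 148.7], 88.85) [-0.2759 -0.3961]
(0.51, [332.0, 259.0], [390.4, -147.9], [31.7, 70.9], 39.11) [-0.0512 -0.2321]
(0.53, [244.0, 228.0], [455.4, 42.1], [15.9, 31.8], 40.8) [ 0.0046 -0.0392]
(0.9, [322.0, 253.0], [427.1, -134.3], [192.4, 168.2], 85.64) [-0.0152 -0.2168]
(0.74, [264.0, 332.0], [145.0, -335.1], [124.7, 153.6], 89.03) [-0.2873 -0.4309]
(0.19, [466.0, 310.0], [519.7, -505.0], [203.6, 80.4], 31.48) [ 0.0952 -0.5826]
[([205.2, 228.0], 0.73, array([-0.2486, -0.0361])), ([289.1, 210.5], 0.66, array([-0.0152, -0.0469]))]
to behind foil [32.45 -1.77  3.55]
```

servo_tool --commands '[0.4,2,-0.3,2,0,0.4,5,-0.6,4,0,0.4,8.5,-0.9,5.5,0,0.4,12,-1.2,5.5,0,0.4,15.5,-1.8,5.5,0,0.4,19,-1.8,5.5,0,0.4,22.5,-1.8,5.5,0,0.4,26,-1.8,5.5,0,0.4,29.5,-1.8,5.5,0,0.4,32.4,-1.8,5.5,0]'

```text
t: 17.95
position: [0.4331, 0.1048, 0.1462]
tcp_rot: [-0.001, 0.724, 0.69, -0.001]
wrist_force: [0.6, 0.8, 0.2]
grip_width: 0.398
grasp_force: 0.0
```

```bash
python3 - <<'E'
from st import *
im=vision.capture("wrist")
c=vision.camera_info("wrist");f=240/np.tan(np.radians(c["vfov"])/2);H=np.array(c["hand_eye"])
def W(px,z):
    d=R@H[:3,:3]@np.array([(px[0]-c["cx"])/f,(px[1]-c["cy"])/f,1]);o=R@H[:3,3]+s["position"];return o+d*(z-o[2])/d[2]
for d in vision.masks_of("wrist","foil"):
    p=np.argwhere(d["pixels"])[:,::-1]; w=np.array([bf(W(q,.1)) for q in p[::20]])
    print(d["p"],d["location"],w.min(0),w.max(0),w.mean(0))
print("grip",s["grip_width"],s["wrist_force"])
E
```

```text
t 17.95 pos [0.4331 0.1048 0.1462] yaw_y -2.72 q [-1.5   0.32  1.39  2.09 -0.37  1.03  0.03]
tcp in board [-0.0207  0.0223]
0.88 [124.3, 117.1] [-0.1774  0.0922] [-0.1187  0.1289] [-0.14674641  0.11023206]
0.77 [325.2, 341.8] [-0.0504 -0.0875] [ 0.0099 -0.0123] [-0.01926236 -0.04873432]
grip 0.39757423122215074 [0.63044474 0.81200932 0.15040588]
```

servo_tool --commands '[0.4,0,0,1.5,0,0.4,0,0,3,0,0.4,0,0,4.5,0,0.4,0,0,6,0,0.4,0,0,7.2,0,0.4,0,0,8.2,0,0.4,0,0,8.8,0,0.4,0,0,9.2,0,0.4,0,0,9.2,0,0.4,0,0,9.2,0]'

```text
t: 18.88
position: [0.4347, 0.1015, 0.0554]
tcp_rot: [0.0, 0.725, 0.689, -0.0]
wrist_force: [0.4, -0.7, 0.4]
grip_width: 0.4
grasp_force: 0.0
```

```bash
python3 - <<'E'
from st import *
a=vision.capture("scene")
P=[np.array(s["position"])+R@np.array([0,dy,-.035]) for dy in (-.025,.025)]
print("pred tips",proj("scene",np.array(P)).round(1).tolist(),"F",s["wrist_force"])
# dark pixels (fingers) near the predicted tips: lowest dark row per column
g=a.max(2)
for p in proj("scene",np.array(P)):
    c0=int(p[0])
    for c in range(c0-8,c0+9,2):
        r=np.where(g[150:int(p[1])+25,c]<50)[0]; print(c,(150+r.max()) if len(r) else None,end="; ")
    print()
for d in vision.masks_of("scene","foil"): print(d["p"],d["location"])
E
```

```text
t 18.8833 pos [0.4347 0.1015 0.0554] yaw_y -2.88 q [-1.25  0.45  1.13  2.17 -0.55  0.85  0.18]
tcp in board [-0.019   0.0191]
pred tips [[268.5, 207.9], [284.3, 204.4]] F [ 0.35099303 -0.72745332  0.38477161]
260 194; 262 195; 264 196; 266 196; 268 207; 270 208; 272 194; 274 186; 276 184; 
276 184; 278 183; 280 187; 282 203; 284 202; 286 197; 288 191; 290 190; 292 190; 
0.85 [291.0, 212.6]
0.59 [211.4, 226.4]
```

Tip prediction matches the image. Now I'll sweep along -y.

servo_tool --commands '[0.4,-1,0,0,0,0.4,-2,0,0,0,0.4,-3,0,0,0,0.4,-4,0,0,0,0.4,-4.9,0,0,0,0.4,-5.8,0,0,0,0.4,-6.7,0,0,0,0.4,-7.6,0,0,0,0.4,-8.4,0,0,0,0.4,-8.8,0,0,0]'

```text
t: 19.82
position: [0.4303, 0.0127, 0.0555]
tcp_rot: [0.0, 0.725, 0.689, 0.0]
wrist_force: [0.5, 1.2, 0.5]
grip_width: 0.402
grasp_force: 0.2
```

```bash
cat > f.py <<'E'
from st import *
print("F",s["wrist_force"])
vision.capture("top")
for r in rect("top","foil",.1): print("top",r, bf(np.array(r[2])/1000))
vision.capture("scene")
for d in vision.masks_of("scene","foil"):print("scene",d["p"],d["location"],bf(ray("scene",d["location"],.1)[0]),bf(ray("scene",d["location"],.03)[0]))
vision.capture("wrist")
for d in vision.masks_of("wrist","foil"): print("wrist",d["p"],d["location"],d["pixels"].sum())
E
python3 f.py
```

```text
t 19.8167 pos [0.4303 0.0127 0.0555] yaw_y -2.92 q [-1.08  0.4   1.14  2.21 -0.51  0.82  0.34]
tcp in board [-0.0191 -0.0698]
F [0.47318952 1.16520081 0.45626266]
top (0.93, [271.0, 234.0], [433.1, -21.8], [38.9, 70.7], 70.01) [-0.0146 -0.1041]
top (0.63, [176.0, 314.0], [261.7, 179.2], [32.2, 60.0], 54.55) [-0.1955  0.0884]
scene 0.7 [301.7, 219.0] [-0.0151 -0.1135] [0.0652 0.0231]
scene 0.66 [209.8, 228.5] [-0.24   -0.0448] [-0.189   0.1007]
wrist 0.83 [320.1, 360.2] 6711
```

servo_tool --commands '[0.4,-0.6,0,0,0,0.4,-1.2,0,0,0,0.4,-1.8,0,0,0,0.4,-2.4,0,0,0,0.4,-3.0,0,0,0,0.4,-3.6,0,0,0,0.4,-4.2,0,0,0,0.4,-4.6,0,0,0,0.4,-5,0,0,0,0.4,-5.2,0,0,0]'

```text
t: 20.95
position: [0.4278, -0.0386, 0.0554]
tcp_rot: [0.0, 0.725, 0.689, 0.0]
wrist_force: [0.2, 0.4, -0.8]
grip_width: 0.4
grasp_force: 0.0
```

```bash
python3 f.py
```

```text
t 20.95 pos [ 0.4278 -0.0386  0.0554] yaw_y -2.88 q [-0.96  0.4   1.13  2.21 -0.5   0.82  0.45]
tcp in board [-0.0191 -0.1211]
F [ 0.24803248  0.42247097 -0.82784113]
top (0.81, [304.0, 242.0], [417.7, -90.5], [61.3, 58.1], 1.04) [-0.0267 -0.1735]
scene 0.71 [315.7, 250.6] [-0.079  -0.2844] [-0.0071 -0.17  ]
scene 0.7 [211.0, 228.0] [-0.2364 -0.0436] [-0.1848  0.1021]
wrist 0.86 [325.1, 336.2] 2597
```

The foil has dropped into the tray. I'll retreat and verify.

servo_tool --commands '[0.4,1,0,-1,0,0.4,2,0,-3,0,0.4,3,0,-6,0,0.4,6,0,-9,0,0.4,10,0,-10,0,0.4,14,0,-10,0,0.4,18,0,-10,0,0.4,22,0,-10,0,0.4,25,0,-10,0,0.4,25,0,-10,0]'

```text
t: 22.08
position: [0.4398, 0.2202, 0.1551]
tcp_rot: [0.0, 0.72, 0.694, 0.001]
wrist_force: [-0.2, 0.8, -0.4]
grip_width: 0.399
grasp_force: 0.0
```

```bash
python3 - <<'E'
from st import *
print(s["position"],s["wrist_force"])
im=vision.capture("top")
for th,z in [("tray",.048),("foil",.03),("spoon",.08),("cap",.02),("shaker",.05),("glass",.05)]:
    for r in rect("top",th,z): print(th,r,bf(np.array(r[2])/1000))
d=[d for d in vision.masks_of("top","tray") if d["location"][1]<320]
m=d[0]["pixels"].astype(np.uint8);ct=np.vstack([c[:,0] for c in cv2.findContours(m,cv2.RETR_EXTERNAL,cv2.CHAIN_APPROX_NONE)[0]])
P=np.array([bf(q) for q in ray("top",ct,.048)]);print("tray rim extent in board",P.min(0),P.max(0))
e=P[(P[:,1]<P[:,1].min()+.004)];print("end edge slope",np.polyfit(e[:,0],e[:,1],1))
E
```

```text
t 22.0833 pos [0.4398 0.2202 0.1551] yaw_y -2.15 q [-1.57  0.4   1.28  1.98 -0.44  1.08 -0.14]
tcp in board [-0.0196  0.1379]
[0.43978068 0.2201817  0.15507638] [-0.17417306  0.79153219 -0.44255758]
tray (0.75, [396.0, 367.0], [158.5, -300.2], [99.4, 150.5], 88.85) [-0.2754 -0.3954]
tray (0.59, [319.0, 234.0], [443.7, -112.5], [114.0, 137.5], 87.3) [ 0.0004 -0.1942]
tray (0.5, [234.0, 230.0], [457.2, 86.1], [289.9, 213.6], 87.04) [0.0043 0.0048]
foil (0.74, [176.0, 311.0], [268.5, 201.7], [43.3, 63.2], 66.85) [-0.1898  0.1112]
foil (0.59, [303.0, 245.0], [428.8, -90.7], [60.1, 54.5], 0.81) [-0.0156 -0.1731]
spoon (0.73, [181.0, 218.0], [460.2, 187.3], [138.9, 25.4], 3.79) [0.0024 0.106 ]
cap (0.7, [343.0, 161.0], [638.3, -177.9], [41.4, 34.4], 0.33) [ 0.1979 -0.2501]
cap (0.32, [324.0, 134.0], [704.4, -131.4], [65.9, 42.2], 0.72) [ 0.2617 -0.2005]
shaker (0.71, [327.0, 137.0], [692.0, -131.8], [64.3, 41.2], 0.72) [ 0.2493 -0.2015]
glass (0.71, [488.0, 210.0], [511.6, -519.2], [77.0, 102.3], 43.35) [ 0.0878 -0.5971]
tray rim extent in board [-0.0684 -0.2511] [ 0.0691 -0.1372]
end edge slope [-0.00403018 -0.24977559]
```

Tray centre measures (0.000, about -0.148) in the board frame and is straight, so it is home. The foil lies in it at (-0.016, -0.173), and the other things have not moved.

```bash
python3 -c "
from bench import job_done; print(job_done())"
```

```text
the job is handed in; nothing more can be done
None
```

The tray is home against the stop in the bay with the foil ball lying in it, the bystanders measured unmoved, and the job is handed in; the hand-in call returned no verdict.

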